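# Rotate the stock in a shelf bay

### The arm

A 7-joint arm with a two-finger parallel gripper is mounted at the origin on the work surface. World frame = base frame: x ahead of the robot, y to its left, z up, the work surface at z = 0. Lengths are in m, angles in rad, forces in N, time in s.
With the tool pointing down it reaches from about 0.4 to 0.85 m from the base axis. Payload 4.5 kg.
Tool frame: the origin (TCP) lies between the finger pads; the fingertips stand 22 mm ahead of it and the grasp point (between the pads) lies 3 mm ahead of it; z points along the fingers, y is the line along which they close (so a half turn about z gives the same grasp; the last joint's range is limited). The gripper opens to 88 mm and grips with 3 to 60 N. Pads are 18 mm wide; open, the fingers measure 123 mm over their backs; the gripper's body (75 mm by 187 mm) begins 45 mm behind the grasp point.
Start: joints at [1.135, 0.689, -0.195, 1.565, 0.157, 0.902, -0.215], TCP at [0.283, -0.557, 0.261] pointing down, gripper open.
Joint ranges: [-3.01, 3.01], [-0.46, 2.08], [-1.47, 1.51], [0.13, 2.56], [-1, 4.14], [0.04, 2.09], [-2.66, 2.66]. Speed limits (rad/s): [2.57, 2.57, 3.14, 3.14, 3.14, 3.14, 3.14].

### API

Orientations are given as a unit quaternion [x, y, z, w].
In Python, from cell import observe, viewer, finish_job gives the robot as it stands.
- The arm moves only by the shell command python3 -m creep 'ROWS' [FORCE]. ROWS is JSON, a list of rows, each a list of 7 numbers: the shift along the tool's x, y, z in mm, then the turn, a rotation vector about the tool's x, y, z in rad, then the opening in per cent of the stroke, from 0 (shut) to 100 (fully open). In form: [[x, y, z, ax, ay, az, gripper], ...]. A call has 1 to 8 rows; each row is the pose to reach, as a shift and turn from the pose commanded when the call began, along the tool's axes at that moment; what a row does not reach only later rows make up. A row lasts 1/12 s, in which the tool goes at most 41.7 mm and 7.16 degrees, less where a joint would pass 70% of its speed; a pose out of reach is approached as far as the arm can. A call with a gripper value outside its range is refused whole. The fingers move at their own pace and stop on an object; FORCE is the grip in N (left out, the last holds). Time passes only in rows, so rows that repeat a pose let the fingers close. It gives the time, the measured TCP pose, the force, the opening and the grip force at its end, in the units of the state.
- observe(): the state, without advancing time (a new reading comes with each control period).
- viewer.grab_frame(name): name is "side" or "top"; returns a dict with "frame" (400x640x3 uint8, red, green, blue), "camera_matrix" (3x3 intrinsics, pixels), "extrinsics" (4x4, takes a point from camera to world coordinates). Camera axes: x right, y down, z forward; pixel columns grow to the right and rows downward; lengths in m; the calibration is good to about 2 mm. A picture is of the moment at which its call begins. There is no depth.
- finish_job(): hands the job in; it is judged then, once.
The state is a dict: "clock": time; "joint_positions": joint angles; "joint_vel": joint speeds; "effort": joint torques, N m; "position": TCP position; "tool_rot": TCP orientation; "ft_force": force on the tool from outside, world axes, zero at the start; "torque": the same for the moment, N m; "finger_gap": finger opening in m; "finger_force": force on a finger pad.
Only numpy, scipy, OpenCV 4.12 (cv2) and the standard library are available. Lean on these libraries where they do the work, as an engineer would, in place of code of your own. Each camera call takes 0.05 s, during which the arm holds its last target. There are 200 camera calls.

### The job

Rotate the stock in the shelf bay: first move the red and the blue can out of the way into the white side tray, then take the old jar (orange lid) from the back of the bay and put it in the cardboard order tote, and set the new jar (white lid) on the yellow mark at the back in its place. Only then put the two cans back, each centred on the mark of its own colour. Keep everything upright, also while carrying it, and leave all of it standing and released.

Things in the scene. Friction and masses are not known exactly. Their poses are not given: they have to be found in the camera images.
- red_can_mid (a point): Red can with a white band, an upright cylinder 52 mm in diameter and 92 mm tall, about 250 g. It stands on the red mark in the front row of the bay, in front of the old jar. The point is its centre, 46 mm above its underside; z is its axis, up.
- blue_can_mid (a point): Blue can with a white band, same size as the red one (52 mm diameter, 92 mm tall, about 250 g), standing on the blue mark beside the red can, their axes 80 mm apart. The point is its centre, 46 mm above its underside; z is its axis, up.
- old_jar_mid (a point): Old jar: low green jar with an orange lid, an upright cylinder 44 mm in diameter and 40 mm tall, about 100 g. It stands on the yellow mark behind the two cans, whose axes are 55 mm nearer the bay's front and 40 mm to either side, so that a gripper does not fit down to it before they are cleared. The point is its centre, 20 mm above its underside.
- new_jar_mid (a point): New jar: same low green jar with a white lid (44 mm diameter, 40 mm tall, about 100 g), standing on the bench in front of the bay. The point is its centre, 20 mm above its underside.
- red_mark: Flat red disc, 72 mm in diameter, on the bay's floor in the front row, left or right: the red can's place. Fixed to the bay, no height of its own. Origin at its centre on the floor's surface; its axes are those of the bay.
- blue_mark: Flat blue disc, 72 mm in diameter, on the bay's floor in the front row beside the red one: the blue can's place. Origin at its centre on the floor's surface; axes those of the bay.
- back_mark: Flat yellow disc, 56 mm in diameter, on the bay's floor behind the cans, midway between them: where the old jar stands and the new jar shall stand. Origin at its centre on the floor's surface; axes those of the bay.
- bay: Shelf bay: fixed dark steel tray, 200 mm deep (its x, front to back) by 260 mm wide (its y), walls 4 mm thick, 18 mm high at front and sides, 40 mm at the back, floor 6 mm above the bench. Origin: centre of the underside, on the bench. Front marks at x = -18, y = +-40 mm; yellow mark at x = +37, y = 0. Two cartons 50 x 34 x 44 mm tall stand in its back corners at x = 37, y = +-96 mm.
- side_tray: White plastic side tray, fixed, 200 mm long (its x) by 140 mm wide (its y), rim 13 mm high and 4 mm thick, floor 5 mm above the bench; empty at the start; stands left or right of the bay's front. Both cans fit side by side along x, for example 45 mm either side of the middle. Origin at the centre of the underside.
- tote: Cardboard order tote, a fixed open box 200 mm (its x) by 170 mm (its y) and 45 mm high, walls and floor 4 mm thick; empty at the start; stands on the other side from the side tray. Origin at the centre of the underside.
Not all that is in view belongs to the job. What is shaped like the part that bears red_can_mid but purple is not meant. Leave any black look-alike of the part that bears old_jar_mid alone.

How it is judged:
By the outcome, as a careful person would: the job done as asked, in the order asked, and still so for the second after the job is handed in, with the robot touching nothing.
It also fails if it takes over 128 s, if anything falls off the work surface, if the arm or the gripper's body presses on something with over 40 N, if the wrist force passes 120 N, or if a joint passes its speed limit or range.

## Working session

There is one attempt and no reset: what is moved stays moved. The work goes in short steps, Python scripts to look and compute and a shell command to move; the robot and the scene stay as the last step left them, time stands still between calls to the robot, and variables do not carry over. Pictures are saved under pics/ and viewed, at most 17 in all, crops included, and the job is handed in when it is done.

```bash
ls; mkdir -p pics
python3 - <<'E'
from cell import observe, viewer
import cv2,numpy as np
s=observe()
print({k:np.round(v,3).tolist() for k,v in s.items()})
for n in("side","top"):
    d=viewer.grab_frame(n); cv2.imwrite(f"pics/{n}0.png",d["frame"][:,:,::-1]); print(n,np.round(d["camera_matrix"],1).tolist(),np.round(d["extrinsics"],3).tolist())
E
```

```text
pics
{'clock': 0.0, 'joint_positions': [1.135, 0.69, -0.195, 1.566, 0.157, 0.903, -0.215], 'joint_vel': [0.001, -0.0, -0.002, -0.0, -0.001, -0.0, -0.001], 'effort': [-0.0, -52.756, -1.267, -15.342, -0.053, 0.007, 0.0], 'position': [0.283, -0.557, 0.26], 'tool_rot': [0.973, 0.233, -0.0, -0.001], 'ft_force': [-0.232, 0.719, 1.001], 'torque': [-0.034, -0.003, -0.004], 'finger_force': 0.0, 'finger_gap': 0.088}
side [[372.7, 0.0, 318.2], [0.0, 372.7, 199.4], [0.0, 0.0, 1.0]] [[-0.725, -0.378, 0.576, 0.114], [-0.689, 0.397, -0.607, 0.527], [0.001, -0.837, -0.548, 0.528], [0.0, 0.0, 0.0, 1.0]]
top [[366.2, 0.0, 318.4], [0.0, 366.2, 203.1], [0.0, 0.0, 1.0]] [[-0.027, -0.992, 0.123, 0.497], [-0.999, 0.024, -0.028, 0.019], [0.025, -0.124, -0.992, 0.867], [0.0, 0.0, 0.0, 1.0]]
```

View pics/top0.png

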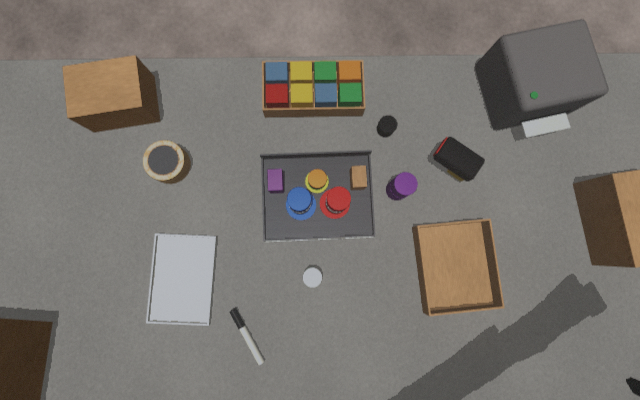

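View pics/side0.png

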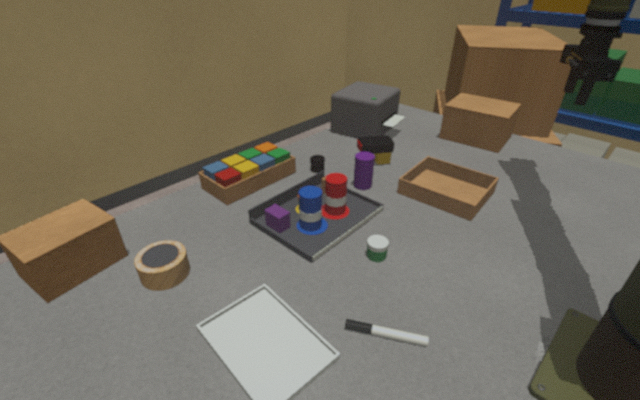

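Candidates (top view): the red can at (338,200), against the purple can (405,184, excluded) and a red block (277,95). The blue can at (300,200), against blue blocks (277,72) and (325,93). The old jar's orange lid at (317,179), against an orange block (350,70) and a black jar (387,126, excluded). The new jar's white lid at (312,278). The side tray is at (183,279) and the tote at (457,266). I'll check these in one close crop.

```bash
cat > h.py <<'E'
import cv2,numpy as np
from cell import observe,viewer
def grab(n):
    d=viewer.grab_frame(n); return d["frame"],d["camera_matrix"],d["extrinsics"]
def ray(K,E,u,v,z):
    d=E[:3,:3]@np.linalg.solve(K,[u,v,1]); o=E[:3,3]
    return (o+d*(z-o[2])/d[2])
def proj(K,E,p):
    q=K@(E[:3,:3].T@(np.asarray(p)-E[:3,3])); return q[:2]/q[2]
def blobs(m,amin=30):
    n,l,st,c=cv2.connectedComponentsWithStats(m.astype(np.uint8)*255)
    return [(np.round(c[i],1).tolist(),st[i].tolist()) for i in range(1,n) if st[i][4]>=amin]
E
python3 - <<'E'
from h import *
f,K,E=grab("top")
cv2.imwrite("pics/crop1.png",cv2.resize(f[140:300,240:420,::-1],None,fx=4,fy=3.75*4/3.75,interpolation=cv2.INTER_CUBIC)[:600])
hsv=cv2.cvtColor(f,cv2.COLOR_RGB2HSV);h,s,v=cv2.split(hsv)
roi=np.zeros(h.shape,bool);roi[145:300,255:380]=1
for n,m in dict(red=((h<4)|(h>174))&(s>150),blue=(h>100)&(h<125)&(s>130),orange=(h>9)&(h<20)&(s>170),yellow=(h>22)&(h<34)&(s>150),white=(s<40)&(v>140)).items():
    print(n,blobs(m&roi,15))
tr=np.zeros(h.shape,bool);tr[225:330,140:225]=1
c=max(cv2.findContours(((v>145)&(s<50)&tr).astype(np.uint8),0,2)[0],key=cv2.contourArea)
print("tray",cv2.minAreaRect(c),ray(K,E,*cv2.minAreaRect(c)[0],.009))
tr[:]=0;tr[210:325,405:510]=1
c=max(cv2.findContours(((h>8)&(h<20)&(s>90)&tr).astype(np.uint8),0,2)[0],key=cv2.contourArea)
print("tote",cv2.minAreaRect(c),ray(K,E,*cv2.minAreaRect(c)[0],.03))
E
```

```text
red [([335.6, 201.3], [320, 187, 31, 31, 666])]
blue [([300.0, 202.4], [286, 187, 30, 32, 668])]
orange []
yellow []
white [([301.0, 239.8], [295, 239, 13, 2, 16]), ([278.4, 240.8], [272, 240, 14, 2, 17]), ([312.0, 277.5], [303, 268, 19, 20, 311])]
tray ((180.3616943359375, 279.22894287109375), (62.9588508605957, 92.74369049072266), 4.573921203613281) [0.43596221 0.31480501 0.009     ]
tote ((457.65966796875, 266.7374267578125), (91.91539764404297, 80.65393829345703), 82.64761352539062) [ 0.44734274 -0.31728305  0.03      ]
```

View pics/crop1.png

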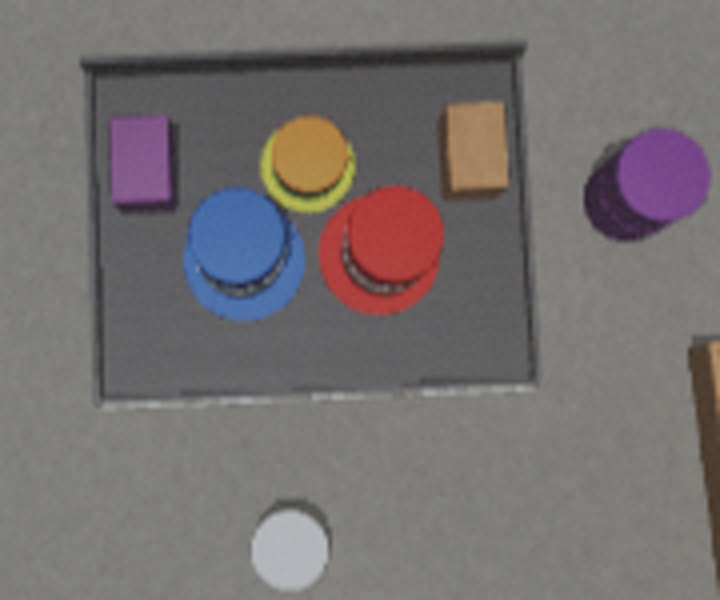

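The crop confirms the choice. The lid/top centres are red (339,198.5), blue (299.5,198.5), orange (317.5,178.5) and white (312,277). The mark rings are red (335,203.5), blue (300.7,204.7) and yellow (316.8,181.3).

Run:
```python
from h import *
f,K,E=grab("top")
P={k:ray(K,E,*a) for k,a in dict(red=(338.7,198.4,.098),blue=(299.5,198.6,.098),old=(317.4,178.4,.046),new=(312.2,277.3,.04),
 redm=(334.8,203.4,.006),bluem=(300.7,204.6,.006),backm=(316.7,181.1,.006),purple=(405.5,183.5,.092),FL=(240+98/4,140+405/4,.018),FR=(240+536/4,140+383/4,.018),BL=(240+84/4,140+62/4,.04),BR=(240+525/4,140+44/4,.04)).items()}
for k,p in P.items(): print(k,p.round(4))
d=P['bluem']-P['redm'];print(np.linalg.norm(d),"yaw",np.arctan2(-d[0],d[1]))
d=P['FL']-P['FR'];print(np.linalg.norm(d),"yaw",np.arctan2(-d[0],d[1]));d=P['BL']-P['BR'];print(np.linalg.norm(d),"yaw",np.arctan2(-d[0],d[1]))
d=P['blue']-P['red'];print(np.linalg.norm(d),"yaw",np.arctan2(-d[0],d[1]))
# side view check: can centers project
fs,Ks,Es=grab("side")
for k,z in (('red',.098),('blue',.098),('new',.04),('old',.046)): 
    print(k,proj(Ks,Es,[*P[k][:2],z]).round(1))
hsv=cv2.cvtColor(fs,cv2.COLOR_RGB2HSV);h,s,v=cv2.split(hsv)
# tray and tote yaw/corners
for nm,u0,pts in (("tray",0,[(154.5,235),(216,236),(209,324),(148,322)]),("tote",0,[(416,224),(491,220),(501,305),(429,313)])):
    q=np.array([ray(K,E,*p,.013 if nm=="tray" else .045) for p in pts]);print(nm,q.mean(0).round(4),[np.round(np.linalg.norm(q[i]-q[(i+1)%4]),3) for i in range(4)],(q[0]-q[3]).round(3))
crop=fs[160:270,240:400,::-1];cv2.imwrite("pics/side1.png",cv2.resize(crop,None,fx=5,fy=5,interpolation=cv2.INTER_CUBIC))
```

```text
red [ 0.6014 -0.0457  0.098 ]
blue [0.6029 0.0374 0.098 ]
old [ 0.6556 -0.003   0.046 ]
new [0.434  0.0143 0.04  ]
redm [ 0.6022 -0.0438  0.006 ]
bluem [0.6012 0.0371 0.006 ]
backm [ 0.6568 -0.0023  0.006 ]
purple [ 0.6313 -0.1918  0.092 ]
FL [0.5169 0.1217 0.018 ]
FR [ 0.5229 -0.1315  0.018 ]
BL [0.7133 0.1254 0.04  ]
BR [ 0.7187 -0.1302  0.04  ]
0.08087611260185845 yaw 0.011563411082494195
0.2533027424795804 yaw 0.023762358809022655
0.2556390236029443 yaw 0.021467550361630627
0.08315195840199148 yaw -0.018338654540552626
red [335.9 177. ]
blue [310.2 190.5]
new [377.3 240.4]
old [306.7 194.5]
tray [0.4375 0.3098 0.013 ] [np.float64(0.141), np.float64(0.197), np.float64(0.136), np.float64(0.194)] [ 0.194 -0.009  0.   ]
tote [ 0.4522 -0.3153  0.045 ] [np.float64(0.172), np.float64(0.189), np.float64(0.162), np.float64(0.197)] [0.196 0.017 0.   ]
```

View pics/side1.png

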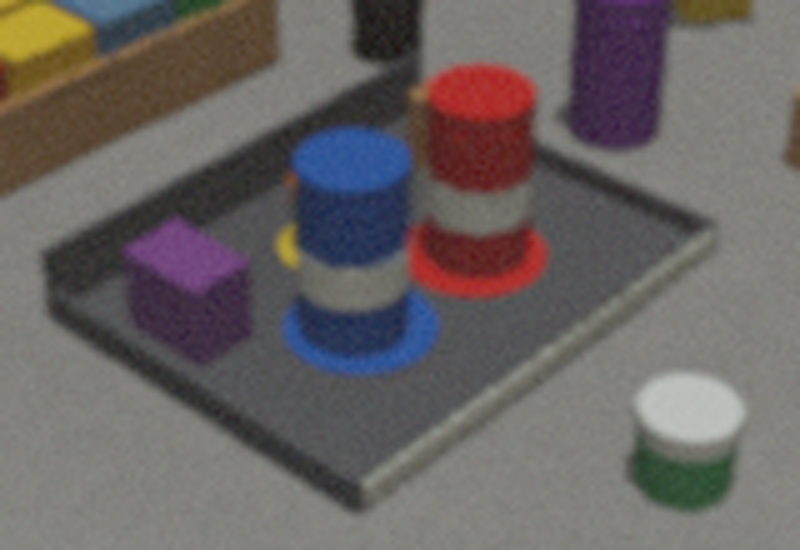

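Both views agree within about 2 mm. The bay origin is about (0.620,-0.003) with yaw +0.02. The side tray is about (0.437,0.311), yaw -0.05, and the tote about (0.451,-0.316). I'll close the gripper along world x throughout and grip the cans high, which keeps the tips clear of the neighbouring things.

```bash
cat >> h.py <<'E'
from scipy.spatial.transform import Rotation as R
DOWN=R.from_quat([2**-.5,2**-.5,0,0])   # tool x=+Y, y=+X, z=down
def go(x,y,z):
    s=observe(); r=R.from_quat(s["tool_rot"])
    print("t",round(s["clock"],2),"pos",np.round(s["position"],4),"gap",round(float(s["finger_gap"]),4),"ff",round(float(s["finger_force"]),1),"ft",np.round(s["ft_force"],1))
    print("row",np.round(1000*r.inv().apply(np.array([x,y,z])-s["position"]),1),(r.inv()*DOWN).as_rotvec().round(3))
E
python3 -m creep '[[277,-192,0,0,0,-0.99,73],[277,-192,0,0,0,-0.99,73],[277,-192,0,0,0,-0.99,73],[277,-192,0,0,0,-0.99,73],[277,-192,0,0,0,-0.99,73],[277,-192,0,0,0,-0.99,73],[277,-192,0,0,0,-0.99,73],[277,-192,0,0,0,-0.99,73]]' 30
python3 -c "
from h import *
go(.602,.0374,.20)"
```

```text
clock: 0.92
position: [0.4418, -0.2623, 0.2609]
tool_rot: [0.743, 0.669, -0.0, 0.0]
ft_force: [1.3, -0.6, 0.4]
finger_gap: 0.0641
finger_force: 0.0
t 0.92 pos [ 0.4418 -0.2623  0.2609] gap 0.0641 ff 0.0 ft [ 1.3 -0.6  0.4]
row [314.9 127.8  60.8] [ 0.     0.    -0.105]
```

```bash
python3 -m creep '[[315,128,30,0,0,-0.105,80],[315,128,30,0,0,-0.105,80],[315,128,30,0,0,-0.105,80],[315,128,30,0,0,-0.105,80],[315,128,60,0,0,-0.105,80],[315,128,60,0,0,-0.105,80],[315,128,60,0,0,-0.105,80],[315,128,60,0,0,-0.105,80]]' >/dev/null
python3 -m creep '[[0,0,0,0,0,0,80],[0,0,0,0,0,0,80]]' >/dev/null
python3 -c "
from h import *
go(.602,.0374,.20)
for n in ('side','top'):
    f,K,E=grab(n); cv2.imwrite('pics/%s2.png'%n,f[:,:,::-1])
a=cv2.imread('pics/side2.png')[100:270,240:420];b=cv2.imread('pics/top2.png')[130:300,230:410]
cv2.imwrite('pics/c2.png',cv2.resize(np.hstack([a,b]),None,fx=2.2,fy=2.2))
"
```

```text
t 1.75 pos [0.5975 0.0273 0.2033] gap 0.0707 ff 0.0 ft [ 0.3 -1.9  0.1]
row [10.1  4.5  3.3] [-0.001 -0.002 -0.001]
```

View pics/c2.png

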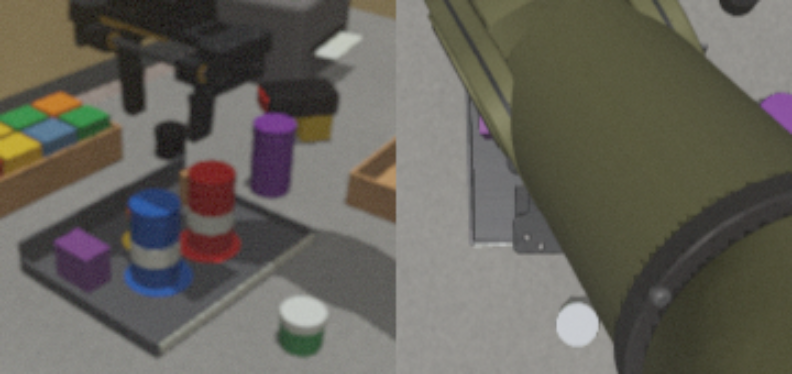

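Side view: the fingers are open along x over the blue can (crop 155,210) and clear of the red can and the jar. The arm hides the bay from the top camera. Descending.

```bash
python3 -m creep '[[10,4.5,0,0,0,0,80],[10,4.5,0,0,0,0,80],[10,4.5,0,0,0,0,80],[10,4.5,30,0,0,0,80],[10,4.5,60,0,0,0,80],[10,4.5,60,0,0,0,80],[10,4.5,60,0,0,0,80],[10,4.5,60,0,0,0,80]]' >/dev/null
python3 -c "
from h import *
go(.602,.0374,.074)"
```

```text
t 2.52 pos [0.6026 0.0336 0.1453] gap 0.0705 ff 0.0 ft [ 0.2 -0.7 -0.2]
row [ 3.8 -0.7 71.3] [ 0.002 -0.    -0.007]
```

```bash
python3 -m creep '[[4,0,30,0,0,0,80],[4,0,50,0,0,0,80],[4,0,65,0,0,0,80],[4,0,71,0,0,0,80],[4,0,71,0,0,0,80],[4,0,71,0,0,0,80]]' >/dev/null
python3 -c "
from h import *
go(.602,.0374,.074)"
python3 -m creep '[[0,0,0,0,0,0,40],[0,0,0,0,0,0,40],[0,0,0,0,0,0,40],[0,0,0,0,0,0,40],[0,0,0,0,0,0,40],[0,0,0,0,0,0,40]]' 30
```

```text
t 3.02 pos [0.6029 0.0379 0.0745] gap 0.0707 ff 0.0 ft [-0.1  0.7 -0.6]
row [-0.5 -0.9  0.5] [ 0.002 -0.    -0.006]
clock: 3.52
position: [0.6031, 0.0378, 0.0742]
tool_rot: [0.709, 0.705, 0.001, 0.001]
ft_force: [0.3, -0.8, 7.5]
finger_gap: 0.0511
finger_force: 30.0
```

```bash
python3 -m creep '[[0,0,-10,0,0,0,40],[0,0,-30,0,0,0,40],[0,0,-55,0,0,0,40],[0,0,-85,0,0,0,40],[0,0,-100,0,0,0,40],[0,0,-110,0,0,0,40],[0,0,-110,0,0,0,40]]' 30
python3 -m creep '[[15,-7,0,0,0,0,40],[45,-20,0,0,0,0,40],[80,-35,0,0,0,0,40],[115,-50,0,0,0,0,40],[150,-65,0,0,0,0,40],[185,-80,0,0,0,0,40],[220,-95,0,0,0,0,40],[245,-107,0,0,0,0,40]]' >/dev/null
python3 -m creep '[[15,-7,0,0,0,0,40],[24,-10,0,0,0,0,40],[24,-10,0,0,0,0,40],[24,-10,0,0,0,0,40]]' >/dev/null
python3 -c "
from h import *
go(.485,.309,.0735)
f,K,E=grab('top'); cv2.imwrite('pics/top3.png',f[:,:,::-1])
f,K,E=grab('side'); cv2.imwrite('pics/side3.png',f[:,:,::-1])
"
```

```text
clock: 4.1
position: [0.6024, 0.0378, 0.1849]
tool_rot: [0.709, 0.705, 0.001, 0.001]
ft_force: [-0.5, 0.7, -3.0]
finger_gap: 0.0518
finger_force: 30.0
t 5.1 pos [0.4866 0.306  0.1821] gap 0.0512 ff 30.0 ft [ 0.2 -1.8 -3.7]
row [  3.3  -1.5 108.6] [-0.001  0.002 -0.006]
```

View pics/side3.png

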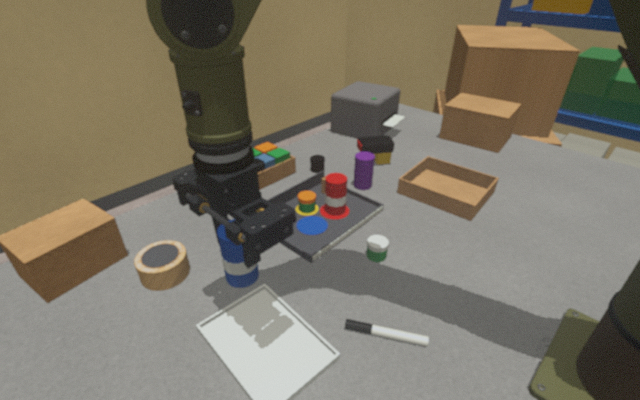

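The side view shows the blue can held upright at (240,255), above and behind the tray's far end. The tray (265,340) is empty. Lowering.

```bash
python3 -m creep '[[3,-1.5,15,0,0,0,40],[3,-1.5,40,0,0,0,40],[3,-1.5,70,0,0,0,40],[3,-1.5,90,0,0,0,40],[3,-1.5,102,0,0,0,40],[3,-1.5,106,0,0,0,40],[3,-1.5,106,0,0,0,40]]' 
python3 -c "
from h import *
go(.485,.309,.0735)
f,K,E=grab('top');cv2.imwrite('pics/top4.png',f[:,:,::-1])
for c in [(.389,.3135,.005),(.485,.309,.005)]: print(proj(K,E,c))
f,K,E=grab('side'); cv2.imwrite('pics/side4.png',cv2.resize(f[190:400,160:380,::-1],None,fx=2.5,fy=2.5))
for c in [(.389,.3135,.005),(.485,.309,.005)]: print((proj(K,E,c)-[160,190])*2.5)
"
```

```text
clock: 5.78
position: [0.4854, 0.3093, 0.0764]
tool_rot: [0.71, 0.704, -0.001, 0.0]
ft_force: [0.8, -0.6, -3.3]
finger_gap: 0.0515
finger_force: 30.0
t 5.78 pos [0.4854 0.3093 0.0764] gap 0.0515 ff 30.0 ft [ 0.8 -0.6 -3.3]
row [-0.3 -0.4  2.9] [-0.001  0.001 -0.007]
[181.14888629 300.06213668]
[183.92253536 257.40107613]
[310.1747552  427.24546873]
[220.02029951 334.07590324]
```

View pics/side4.png

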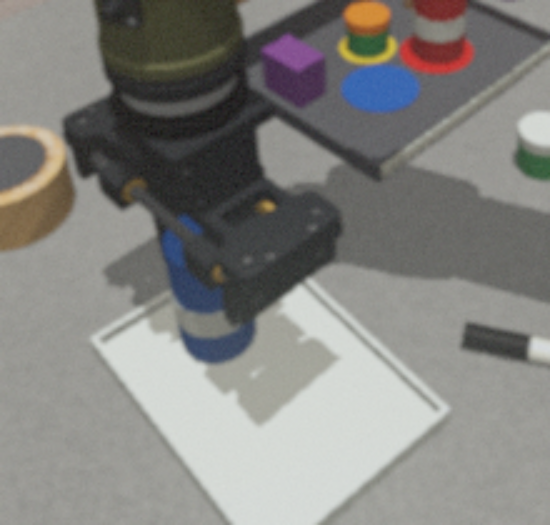

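The can is just above the tray floor, at crop (217,345), and well inside the rim. I'll touch down and release. Next, over to the red can.

```bash
python3 -m creep '[[0,0,2,0,0,0,40],[0,0,3,0,0,0,40],[0,0,3,0,0,0,40]]' | grep -E 'pos|ft_'
python3 -m creep '[[0,0,0,0,0,0,73],[0,0,0,0,0,0,73],[0,0,0,0,0,0,73],[0,0,0,0,0,0,73]]' | grep -E 'ft_|gap'
python3 -m creep '[[0,0,-20,0,0,0,73],[0,0,-50,0,0,0,73],[0,0,-90,0,0,0,73],[0,0,-120,0,0,0,73],[0,0,-120,0,0,0,73]]' >/dev/null
python3 -c "
from h import *
go(.602,-.0447,.175)"
```

```text
position: [0.4854, 0.3106, 0.0746]
ft_force: [0.4, -1.0, -3.8]
ft_force: [-0.5, 0.8, -0.6]
finger_gap: 0.0644
t 6.88 pos [0.4877 0.3129 0.2   ] gap 0.0643 ff 0.0 ft [-0.1 -0.2  0.8]
row [-357.1  116.3   23.5] [ 0.009 -0.007 -0.006]
```

```bash
python3 -m creep '[[-38,12,0,0.009,-0.007,-0.006,80],[-76,24,0,0.009,-0.007,-0.006,80],[-114,36,0,0.009,-0.007,-0.006,80],[-152,48,0,0.009,-0.007,-0.006,80],[-190,60,0,0.009,-0.007,-0.006,80],[-228,72,0,0.009,-0.007,-0.006,80],[-266,85,0,0.009,-0.007,-0.006,80],[-300,97,0,0.009,-0.007,-0.006,80]]' >/dev/null
python3 -m creep '[[-30,10,0,0,0,0,80],[-55,19,0,0,0,0,80],[-57,19,0,0,0,0,80],[-57,19,0,0,0,0,80],[-57,19,0,0,0,0,80]]' >/dev/null
python3 -c "
from h import *
go(.602,-.0447,.0745)"
```

```text
t 7.97 pos [ 0.5988 -0.046   0.194 ] gap 0.0704 ff 0.0 ft [0.  0.9 0.6]
row [  2.    4.4 119.4] [-0.01   0.006  0.001]
```

```bash
python3 -m creep '[[2,3.5,0,-0.009,0.006,0,80],[2,3.5,20,-0.009,0.006,0,80],[2,3.5,50,-0.009,0.006,0,80],[2,3.5,80,-0.009,0.006,0,80],[2,3.5,105,-0.009,0.006,0,80],[2,3.5,117,-0.009,0.006,0,80],[2,3.5,119,-0.009,0.006,0,80],[2,3.5,119,-0.009,0.006,0,80]]' >/dev/null
python3 -c "
from h import *
go(.602,-.0447,.0745)"
python3 -m creep '[[0,0,0,0,0,0,80]]' | grep -E 'pos|rot|ft_'
```

```text
t 8.63 pos [ 0.6017 -0.0446  0.0752] gap 0.0704 ff 0.0 ft [-0.8  0.2 -0.6]
row [-0.1  0.3  0.7] [-0.     0.     0.002]
position: [0.6027, -0.0451, 0.0766]
tool_rot: [0.707, 0.707, 0.001, 0.001]
ft_force: [-0.5, 0.3, 0.2]
```

```bash
python3 -m creep '[[0,0,0,0,0,0,40],[0,0,0,0,0,0,40],[0,0,0,0,0,0,40],[0,0,0,0,0,0,40],[0,0,0,0,0,0,40]]' 30 | grep -E 'gap|ger_f|pos'
python3 -m creep '[[0,0,-10,0,0,0,40],[0,0,-30,0,0,0,40],[0,0,-55,0,0,0,40],[0,0,-85,0,0,0,40],[0,0,-105,0,0,0,40],[0,0,-115,0,0,0,40],[0,0,-115,0,0,0,40]]' | grep -E 'ft|pos|rot|gap'
python3 -m creep '[[15,-9,0,0,0,0,40],[45,-27,0,0,0,0,40],[77,-46,0,0,0,0,40],[109,-65,0,0,0,0,40],[141,-84,0,0,0,0,40],[173,-103,0,0,0,0,40],[205,-122,0,0,0,0,40],[237,-141,0,0,0,0,40]]' >/dev/null
python3 -m creep '[[30,-18,0,0,0,0,40],[60,-36,0,0,0,0,40],[90,-54,0,0,0,0,40],[112,-66,0,0,0,0,40],[122,-72,0,0,0,0,40],[122,-72,0,0,0,0,40],[122,-72,0,0,0,0,40]]' >/dev/null
python3 -c "
from h import *
go(.389,.3135,.0735)"
```

```text
position: [0.6026, -0.046, 0.0763]
finger_gap: 0.0515
finger_force: 30.0
position: [0.6026, -0.0459, 0.1924]
tool_rot: [0.707, 0.707, 0.001, 0.002]
ft_force: [-0.2, 0.5, -3.0]
finger_gap: 0.0516
t 10.97 pos [0.3885 0.3119 0.189 ] gap 0.0514 ff 30.0 ft [ 1.7 -1.3 -1.3]
row [  2.    0.6 115.5] [-0.001  0.004  0.   ]
```

```bash
python3 -m creep '[[2,0,15,0,0,0,40],[2,0,40,0,0,0,40],[2,0,70,0,0,0,40],[2,0,95,0,0,0,40],[2,0,108,0,0,0,40],[2,0,112,0,0,0,40],[2,0,112,0,0,0,40],[2,0,112,0,0,0,40]]' | grep -E 'pos|ft'
python3 -m creep '[[0,0,1,0,0,0,40],[0,0,2,0,0,0,40],[0,0,2,0,0,0,40]]' | grep -E 'pos|ft_'
python3 -m creep '[[0,0,0,0,0,0,73],[0,0,0,0,0,0,73],[0,0,0,0,0,0,73],[0,0,0,0,0,0,73]]' | grep -E 'ft_|gap'
python3 -m creep '[[0,0,-20,0,0,0,73],[0,0,-50,0,0,0,73],[0,0,-90,0,0,0,73],[0,0,-110,0,0,0,73],[0,0,-110,0,0,0,73]]' >/dev/null
python3 -c "
from h import *
go(.657,-.0025,.13)"
```

```text
position: [0.3897, 0.3139, 0.0782]
ft_force: [-0.4, 1.1, -2.4]
position: [0.3891, 0.3152, 0.0765]
ft_force: [-0.3, 0.3, -1.8]
ft_force: [-0.8, -0.4, 0.7]
finger_gap: 0.0642
t 12.63 pos [0.3904 0.3169 0.1899] gap 0.0642 ff 0.0 ft [ 0.2  0.1 -0.3]
row [-319.5  266.4   59.9] [ 0.006 -0.005 -0.   ]
```

Run:
```python
from h import *
for n in('top','side'):
    f,K,E=grab(n); cv2.imwrite(f'pics/{n}5.png',f[:,:,::-1])
    hsv=cv2.cvtColor(f,cv2.COLOR_RGB2HSV);h,s,v=cv2.split(hsv)
    roi=np.zeros(h.shape,bool)
    if n=='top': roi[145:300,255:380]=1
    else: roi[150:270,240:400]=1
    for k,m,z in (('red',((h<5)|(h>174))&(s>150)&(v>60),.006),('blue',(h>100)&(h<125)&(s>130),.006),('or',(h>8)&(h<21)&(s>140)&(v>130),.046),('yel',(h>22)&(h<34)&(s>130),.006),('wh',(s<40)&(v>140),.04)):
        for c,st in blobs(m&roi,30):
            cx,cy=st[0]+st[2]/2-.5,st[1]+st[3]/2-.5
            print(n,k,c,st,ray(K,E,*c,z).round(4),ray(K,E,cx,cy,z).round(4))
a=cv2.imread('pics/top5.png')[120:340,130:510];b=cv2.imread('pics/side5.png')[160:400,150:530]
cv2.imwrite('pics/c5.png',cv2.resize(np.vstack([a,b]),None,fx=1.3,fy=1.3))
```

```text
top red [334.2, 203.0] [320, 189, 30, 29, 674] [ 0.6031 -0.0424  0.006 ] [ 0.6031 -0.0431  0.006 ]
top blue [300.4, 204.4] [286, 191, 30, 28, 665] [0.6017 0.0378 0.006 ] [0.6015 0.0375 0.006 ]
top or [316.9, 178.3] [308, 170, 19, 18, 276] [ 0.6558 -0.0019  0.046 ] [ 0.6554 -0.0021  0.046 ]
top yel [315.9, 185.2] [306, 174, 22, 18, 63] [ 6.469e-01 -1.000e-04  6.000e-03] [ 0.6534 -0.0017  0.006 ]
top wh [358.3, 237.4] [345, 236, 29, 3, 44] [ 0.5195 -0.0919  0.04  ] [ 0.5203 -0.0935  0.04  ]
top wh [278.2, 240.8] [265, 240, 29, 3, 48] [0.5166 0.0885 0.04  ] [0.5161 0.0867 0.04  ]
top wh [312.2, 277.5] [302, 268, 23, 20, 322] [0.4336 0.0143 0.04  ] [0.4335 0.0125 0.04  ]
side red [334.1, 210.5] [320, 203, 29, 16, 365] [ 0.6004 -0.0417  0.006 ] [ 0.6006 -0.0415  0.006 ]
side blue [316.7, 224.1] [307, 216, 20, 18, 266] [0.5932 0.0275 0.006 ] [0.5924 0.0289 0.006 ]
side yel [383.0, 157.7] [376, 153, 14, 11, 82] [ 0.6797 -0.3585  0.006 ] [ 0.6796 -0.3558  0.006 ]
side yel [313.5, 210.3] [307, 205, 12, 10, 45] [ 0.6375 -0.0076  0.006 ] [ 0.6417 -0.0083  0.006 ]
side wh [369.2, 205.8] [301, 150, 99, 120, 4595] [ 0.5223 -0.0753  0.04  ] [ 0.545  -0.0328  0.04  ]
side wh [350.9, 229.0] [340, 220, 24, 18, 51] [0.4972 0.0223 0.04  ] [0.4974 0.02   0.04  ]
side wh [242.0, 259.3] [240, 244, 7, 26, 112] [0.5883 0.2396 0.04  ] [0.5934 0.2334 0.04  ]
side wh [271.8, 253.5] [262, 244, 20, 17, 101] [0.5596 0.1894 0.04  ] [0.5634 0.1869 0.04  ]
```

View pics/c5.png

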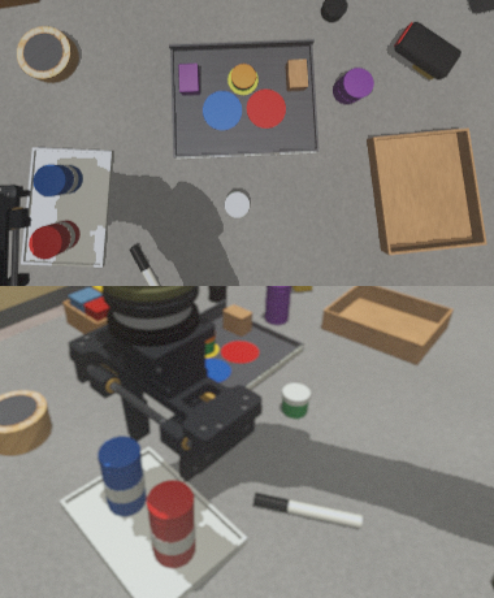

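Both cans stand upright in the tray: composite blue (120,475), red (172,520). The bay is clear of them now, with the old jar (243,75) on its yellow mark. Target marks: red (0.602,-0.0425), blue (0.601,0.0375), back (0.6567,-0.002). Moving to the old jar.

```bash
python3 -m creep '[[-31,26,0,0,0,0,73],[-62,52,0,0,0,0,73],[-93,78,0,0,0,0,73],[-124,104,0,0,0,0,73],[-155,130,0,0,0,0,73],[-186,156,0,0,0,0,73],[-217,182,0,0,0,0,73],[-248,207,0,0,0,0,73]]' >/dev/null
python3 -m creep '[[-31,26,10,0,0,0,73],[-60,50,30,0,0,0,73],[-71,59,50,0,0,0,73],[-71,59,60,0,0,0,73],[-71,59,60,0,0,0,73],[-71,59,60,0,0,0,73]]' >/dev/null
python3 -c "
from h import *
go(.656,-.002,.036)"
```

```text
t 13.9 pos [ 0.6529 -0.0019  0.1246] gap 0.0646 ff 0.0 ft [0.2 1.  0.8]
row [-0.2  3.5 88.6] [-0.004 -0.     0.002]
```

```bash
python3 -m creep '[[0,3,10,0,0,0,73],[0,3,30,0,0,0,73],[0,3,50,0,0,0,73],[0,3,70,0,0,0,73],[0,3,80,0,0,0,73],[0,3,86,0,0,0,73],[0,3,86,0,0,0,73],[0,3,86,0,0,0,73]]' >/dev/null
python3 -c "
from h import *
go(.656,-.002,.036)
f,K,E=grab('side'); cv2.imwrite('pics/side6.png',cv2.resize(f[130:270,240:400,::-1],None,fx=3,fy=3))"
```

```text
t 14.57 pos [ 0.6582 -0.0033  0.0409] gap 0.0637 ff 0.0 ft [ 0.3 -0.5  0.1]
row [ 1.4 -2.2  4.9] [0.001 0.001 0.001]
```

View pics/side6.png

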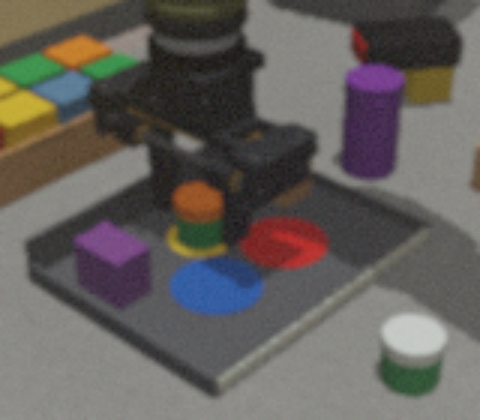

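The jar (crop 198,212) sits between the fingers. Going down the last few mm, gripping and lifting.

```bash
python3 -m creep '[[0,-1,4,0,0,0,73],[0,-1,4,0,0,0,73],[0,-1,4,0,0,0,30],[0,-1,4,0,0,0,30],[0,-1,4,0,0,0,30],[0,-1,4,0,0,0,30],[0,-1,4,0,0,0,30],[0,-1,4,0,0,0,30]]' 22
python3 -m creep '[[0,0,-10,0,0,0,30],[0,0,-30,0,0,0,30],[0,0,-60,0,0,0,30],[0,0,-85,0,0,0,30],[0,0,-100,0,0,0,30],[0,0,-105,0,0,0,30],[0,0,-105,0,0,0,30]]' | grep -E 'gap|ft_'
python3 -c "
from h import *
go(.451,-.316,.1)"
```

```text
clock: 15.28
position: [0.6569, -0.0041, 0.0364]
tool_rot: [0.707, 0.707, -0.0, 0.001]
ft_force: [0.2, -1.2, 2.2]
finger_gap: 0.0433
finger_force: 22.0
ft_force: [-0.5, 0.2, -0.4]
finger_gap: 0.0436
t 15.87 pos [ 0.6574 -0.0038  0.1429] gap 0.0436 ff 22.0 ft [-0.5  0.2 -0.4]
row [-312.1 -206.5   42.6] [ 0.003  0.001 -0.   ]
```

```bash
python3 -m creep '[[-12,-8,0,0,0,0,30],[-37,-25,0,0,0,0,30],[-65,-43,0,0,0,0,30],[-93,-62,0,0,0,0,30],[-121,-80,0,0,0,0,30],[-149,-99,0,0,0,0,30],[-177,-117,0,0,0,0,30],[-205,-136,0,0,0,0,30]]' >/dev/null
python3 -m creep '[[-28,-18,0,0,0,0,30],[-56,-37,0,0,0,0,30],[-80,-53,0,0,0,0,30],[-98,-65,0,0,0,0,30],[-107,-70,0,0,0,0,30],[-107,-70,0,0,0,0,30],[-107,-70,0,0,0,0,30]]' >/dev/null
python3 -c "
from h import *
go(.451,-.316,.0345)
f,K,E=grab('side'); cv2.imwrite('pics/side7.png',f[:,:,::-1])"
```

```text
t 17.12 pos [ 0.4511 -0.3149  0.141 ] gap 0.0435 ff 22.0 ft [ 0.7  0.4 -0.2]
row [-1.100e+00 -1.000e-01  1.065e+02] [ 0.    -0.001  0.   ]
```

```bash
python3 -m creep '[[0,0,10,0,0,0,30],[0,0,30,0,0,0,30],[0,0,55,0,0,0,30],[0,0,75,0,0,0,30],[0,0,90,0,0,0,30],[0,0,98,0,0,0,30],[0,0,98,0,0,0,30],[0,0,98,0,0,0,30]]' | grep -E ft_
python3 -c "
from h import *
go(.451,-.316,.0345)
f,K,E=grab('side'); cv2.imwrite('pics/side8.png',cv2.resize(f[80:260,340:560,::-1],None,fx=2.5,fy=2.5))"
```

```text
ft_force: [0.1, -0.0, -0.3]
t 17.83 pos [ 0.4513 -0.3149  0.0433] gap 0.0434 ff 22.0 ft [ 0.1 -0.  -0.3]
row [-1.1 -0.3  8.8] [-0.     0.     0.002]
```

View pics/side8.png

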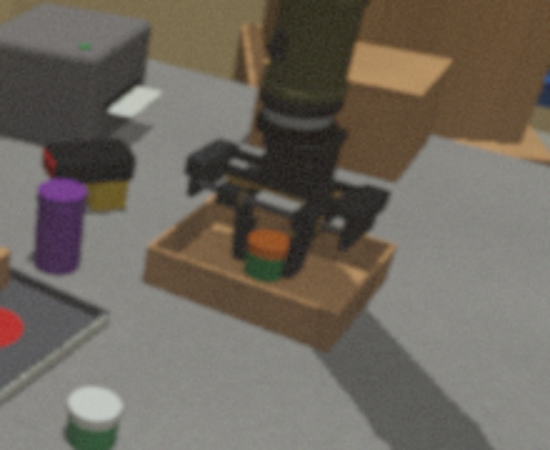

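The old jar (crop 268,255) is inside the tote and upright. Setting it down.

```bash
python3 -m creep '[[0,0,4,0,0,0,30],[0,0,7,0,0,0,30],[0,0,8,0,0,0,30],[0,0,8,0,0,0,30]]' | grep -E 'ft_|pos'
python3 -m creep '[[0,0,1,0,0,0,30],[0,0,1,0,0,0,30],[0,0,1,0,0,0,30]]' | grep -E 'ft_|pos'
python3 -m creep '[[0,0,0,0,0,0,73],[0,0,0,0,0,0,73],[0,0,0,0,0,0,73],[0,0,0,0,0,0,73]]' | grep -E 'ft_|gap'
python3 -m creep '[[0,0,-15,0,0,0,73],[0,0,-45,0,0,0,73],[0,0,-80,0,0,0,73],[0,0,-110,0,0,0,73],[0,0,-110,0,0,0,73],[0,0,-110,0,0,0,73]]' >/dev/null
python3 -c "
from h import *
go(.4338,.0142,.1)"
```

```text
position: [0.4506, -0.3162, 0.0356]
ft_force: [1.0, 0.1, -0.4]
position: [0.4507, -0.3161, 0.0346]
ft_force: [-0.0, 0.1, -1.2]
ft_force: [-0.6, 0.6, 1.1]
finger_gap: 0.0641
t 19.3 pos [ 0.4515 -0.3166  0.1461] gap 0.0644 ff 0.0 ft [-0.7 -0.8 -0.4]
row [330.9 -18.   45. ] [ 0.003  0.003 -0.001]
```

```bash
python3 -m creep '[[38,-2,0,0,0,0,73],[78,-4,0,0,0,0,73],[118,-6,0,0,0,0,73],[158,-8,0,0,0,0,73],[198,-10,0,0,0,0,73],[238,-12,0,0,0,0,73],[278,-15,0,0,0,0,73],[310,-18,0,0,0,0,73]]' >/dev/null
python3 -m creep '[[20,0,10,0,0,0,73],[21,0,30,0,0,0,73],[21,0,45,0,0,0,73],[21,0,45,0,0,0,73],[21,0,45,0,0,0,73]]' >/dev/null
python3 -c "
from h import *
go(.4338,.0142,.030)"
```

```text
t 20.38 pos [0.4315 0.0148 0.0981] gap 0.0644 ff 0.0 ft [ 0.1 -0.1  0. ]
row [-0.5  2.6 68.1] [-0.004  0.002  0.001]
```

```bash
python3 -m creep '[[0,2,10,0,0,0,73],[0,2,25,0,0,0,73],[0,2,42,0,0,0,73],[0,2,55,0,0,0,73],[0,2,62,0,0,0,73],[0,2,64,0,0,0,73],[0,2,64,0,0,0,73],[0,2,64,0,0,0,73]]' |grep ft_
python3 -c "
from h import *
go(.4338,.0142,.030)
f,K,E=grab('side'); cv2.imwrite('pics/side9.png',cv2.resize(f[150:300,260:460,::-1],None,fx=2.5,fy=2.5))"
```

```text
ft_force: [-0.6, -0.2, -0.2]
t 21.05 pos [0.4355 0.0142 0.0355] gap 0.0641 ff 0.0 ft [-0.6 -0.2 -0.2]
row [-0.  -1.7  5.5] [ 0.003  0.002 -0.002]
```

View pics/side9.png

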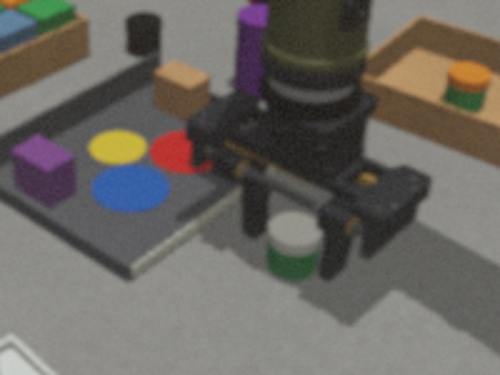

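The new jar (crop 294,245) is between the fingers. The old jar stands upright in the tote (468,85). Gripping, lifting and carrying to the back mark.

```bash
python3 -m creep '[[0,-1,5,0,0,0,73],[0,-1,5,0,0,0,73],[0,-1,5,0,0,0,30],[0,-1,5,0,0,0,30],[0,-1,5,0,0,0,30],[0,-1,5,0,0,0,30],[0,-1,5,0,0,0,30],[0,-1,5,0,0,0,30]]' 22
python3 -m creep '[[0,0,-10,0,0,0,30],[0,0,-30,0,0,0,30],[0,0,-60,0,0,0,30],[0,0,-80,0,0,0,30],[0,0,-90,0,0,0,30],[0,0,-90,0,0,0,30]]' | grep -E 'gap|ft_'
python3 -m creep '[[-1,12,0,0,0,0,30],[-3,40,0,0,0,0,30],[-5,72,0,0,0,0,30],[-8,104,0,0,0,0,30],[-11,136,0,0,0,0,30],[-13,168,0,0,0,0,30],[-15,196,0,0,0,0,30],[-16,212,0,0,0,0,30]]' | grep -E 'gap|ft_'
python3 -m creep '[[0,5,0,0,0,0,30],[0,7,0,0,0,0,30],[0,7,0,0,0,0,30],[0,7,0,0,0,0,30]]' >/dev/null
python3 -c "
from h import *
go(.6567,-.002,.036)"
```

```text
clock: 21.77
position: [0.434, 0.0149, 0.0306]
tool_rot: [0.707, 0.707, -0.0, 0.001]
ft_force: [0.7, -1.0, 5.8]
finger_gap: 0.0432
finger_force: 22.0
ft_force: [0.5, -0.2, -0.5]
finger_gap: 0.0434
ft_force: [0.7, 0.3, -1.0]
finger_gap: 0.0439
t 23.27 pos [ 0.6511 -0.0007  0.1197] gap 0.0438 ff 22.0 ft [-0.2 -0.9 -1.2]
row [-1.1  5.7 83.7] [-0.002  0.002  0.001]
```

```bash
python3 -m creep '[[-1,5,10,0,0,0,30],[-1,5,25,0,0,0,30],[-1,5,42,0,0,0,30],[-1,5,56,0,0,0,30],[-1,5,65,0,0,0,30],[-1,5,70,0,0,0,30],[-1,5,70,0,0,0,30],[-1,5,70,0,0,0,30]]' |grep ft_
python3 -m creep '[[0,0,0,0,0,0,30]]' |grep pos
python3 -c "
from h import *
go(.6567,-.002,.0365)
f,K,E=grab('side'); cv2.imwrite('pics/side10.png',cv2.resize(f[150:270,240:400,::-1],None,fx=4,fy=4))
for z in(.006,.012):print((proj(K,E,(.6567,-.002,z))-[240,150])*4)"
```

```text
ft_force: [0.3, 1.1, 0.3]
position: [0.6582, -0.0018, 0.0509]
t 24.02 pos [ 0.6582 -0.0018  0.0509] gap 0.0436 ff 22.0 ft [ 0.4  0.2 -1.3]
row [-0.2 -1.6 14.4] [0.001 0.001 0.   ]
[265.37613493 232.6423567 ]
[265.21266499 224.59848419]
```

View pics/side10.png

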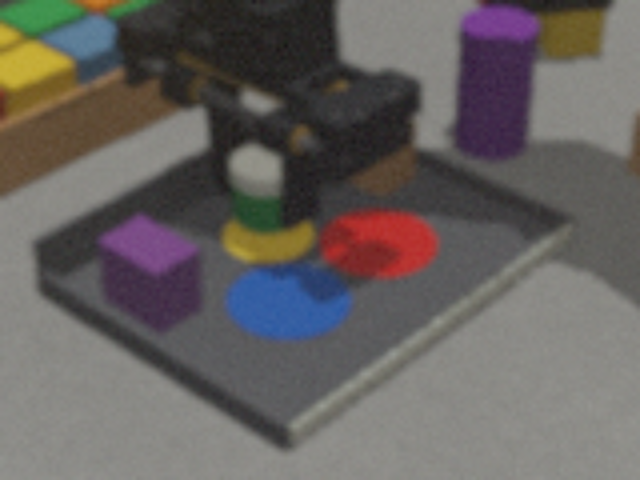

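The jar's left edge (230) and known width put its centre at about 268, over the mark centre (269,234). Lowering and releasing.

```bash
python3 -m creep '[[0,-1,6,0,0,0,30],[0,-1,11,0,0,0,30],[0,-1,13,0,0,0,30],[0,-1,13,0,0,0,30],[0,-1,13,0,0,0,30]]' | grep -E 'ft_|pos'
python3 -m creep '[[0,0,1,0,0,0,30],[0,0,1.5,0,0,0,30],[0,0,1.5,0,0,0,30]]' | grep -E 'ft_|pos'
python3 -m creep '[[0,0,0,0,0,0,73],[0,0,0,0,0,0,73],[0,0,0,0,0,0,73],[0,0,0,0,0,0,73]]' | grep -E 'ft_|gap'
python3 -m creep '[[0,0,-15,0,0,0,73],[0,0,-45,0,0,0,73],[0,0,-80,0,0,0,73],[0,0,-120,0,0,0,73],[0,0,-145,0,0,0,73],[0,0,-145,0,0,0,73]]' >/dev/null
python3 -c "
from h import *
go(.389,.314,.18)"
```

```text
position: [0.6566, -0.002, 0.037]
ft_force: [0.3, 0.6, -0.3]
position: [0.6567, -0.002, 0.0367]
ft_force: [-2.1, -1.4, 7.5]
ft_force: [-0.2, 0.3, -0.1]
finger_gap: 0.064
t 25.57 pos [ 6.602e-01 -3.000e-04  1.883e-01] gap 0.0644 ff 0.0 ft [ 0.6 -0.3  0.1]
row [ 314.2 -271.4    5.6] [ 0.012 -0.002 -0.   ]
```

Run:
```python
from h import *
f,K,E=grab('top');cv2.imwrite('pics/top11.png',cv2.resize(f[220:340,130:250,::-1],None,fx=4,fy=4))
hsv=cv2.cvtColor(f,cv2.COLOR_RGB2HSV);h,s,v=cv2.split(hsv)
roi=np.zeros(h.shape,bool);roi[220:340,130:230]=1
for k,m in (('red',((h<5)|(h>174))&(s>150)&(v>90)),('blue',(h>100)&(h<125)&(s>130)&(v>90))):
    for c,st in blobs(m&roi,30): print(k,c,st)
for p in [(.389,.3145,.097),(.4855,.3105,.097)]: print(proj(K,E,p),(proj(K,E,p)-[130,220])*4)
```

```text
red [164.9, 306.0] [153, 294, 25, 25, 476]
blue [168.0, 258.2] [156, 247, 25, 23, 457]
[164.89850798 306.36474611] [139.59403191 345.45898443]
[168.02621121 258.20236042] [152.10484483 152.80944169]
```

View pics/top11.png

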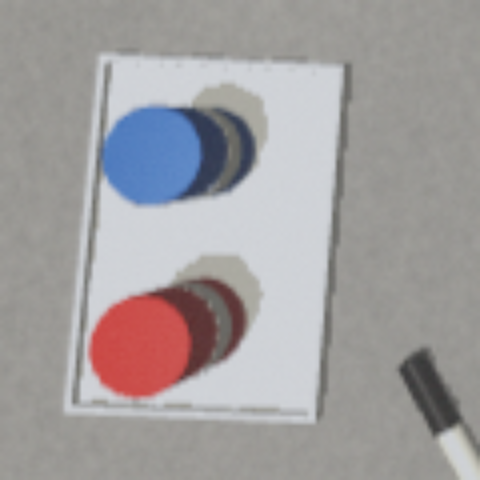

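Both cans stand where released. The measured top centres, (164.9,306.0) and (168.0,258.2), match the prediction within 0.4 px. Fetching red first.

```bash
python3 -m creep '[[30,-26,0,0,0,0,80],[60,-52,0,0,0,0,80],[90,-78,0,0,0,0,80],[120,-104,0,0,0,0,80],[150,-130,0,0,0,0,73],[180,-156,0,0,0,0,73],[210,-182,0,0,0,0,73],[240,-208,0,0,0,0,73]]' >/dev/null
python3 -m creep '[[30,-26,0,0,0,0,73],[60,-52,0,0,0,0,73],[73,-62,0,0,0,0,73],[73,-62,0,0,0,0,73],[73,-62,0,0,0,0,73],[73,-62,0,0,0,0,73]]' >/dev/null
python3 -c "
from h import *
go(.3895,.3145,.0755)"
```

```text
t 26.78 pos [0.3874 0.3093 0.1798] gap 0.0642 ff 0.0 ft [ 0.3  0.  -0.1]
row [  5.5   2.2 104.2] [-0.     0.004 -0.002]
```

```bash
python3 -m creep '[[4,2,0,0,0,0,73],[4,2,15,0,0,0,73],[4,2,40,0,0,0,73],[4,2,65,0,0,0,73],[4,2,85,0,0,0,73],[4,2,97,0,0,0,73],[4,2,102,0,0,0,73],[4,2,102,0,0,0,73]]' |grep ft_
python3 -m creep '[[0,0,0,0,0,0,73]]' |grep ft_
python3 -c "
from h import *
go(.3895,.3145,.0755)"
```

```text
ft_force: [-0.1, -0.3, -0.2]
ft_force: [-0.6, -0.5, -0.1]
t 27.53 pos [0.3894 0.3147 0.0785] gap 0.0642 ff 0.0 ft [-0.6 -0.5 -0.1]
row [-0.2  0.1  3. ] [ 0.     0.001 -0.001]
```

```bash
python3 -m creep '[[0,0,1,0,0,0,40],[0,0,1,0,0,0,40],[0,0,1,0,0,0,40],[0,0,1,0,0,0,40],[0,0,1,0,0,0,40]]' 30 | grep -E 'gap|ger_f|pos'
python3 -m creep '[[0,0,-10,0,0,0,40],[0,0,-30,0,0,0,40],[0,0,-55,0,0,0,40],[0,0,-85,0,0,0,40],[0,0,-105,0,0,0,40],[0,0,-115,0,0,0,40],[0,0,-115,0,0,0,40]]' | grep -E 'ft|pos|gap'
python3 -m creep '[[-15,9,0,0,0,0,40],[-45,27,0,0,0,0,40],[-77,46,0,0,0,0,40],[-109,65,0,0,0,0,40],[-141,84,0,0,0,0,40],[-173,103,0,0,0,0,40],[-205,122,0,0,0,0,40],[-237,141,0,0,0,0,40]]' >/dev/null
python3 -m creep '[[-30,18,0,0,0,0,40],[-60,36,0,0,0,0,40],[-90,54,0,0,0,0,40],[-110,65,0,0,0,0,40],[-119,71,0,0,0,0,40],[-119,71,0,0,0,0,40],[-119,71,0,0,0,0,40]]' >/dev/null
python3 -c "
from h import *
go(.602,-.0425,.0785)"
```

```text
position: [0.3891, 0.3152, 0.078]
finger_gap: 0.0515
finger_force: 30.0
position: [0.3893, 0.3157, 0.1939]
ft_force: [-0.4, -0.4, -2.0]
finger_gap: 0.0513
t 29.78 pos [ 0.5996 -0.0395  0.1916] gap 0.0512 ff 30.0 ft [-0.5  0.2 -2.6]
row [ -3.1   2.7 113.1] [-0.002 -0.     0.001]
```

```bash
python3 -m creep '[[-3,2,10,0,0,0,40],[-3,2,30,0,0,0,40],[-3,2,55,0,0,0,40],[-3,2,80,0,0,0,40],[-3,2,95,0,0,0,40],[-3,2,102,0,0,0,40],[-3,2,102,0,0,0,40],[-3,2,102,0,0,0,40]]' |grep ft_
python3 -m creep '[[0,0,0,0,0,0,40]]' |grep pos
python3 -c "
from h import *
go(.602,-.0425,.0785)
f,K,E=grab('side'); cv2.imwrite('pics/side12.png',cv2.resize(f[150:270,240:400,::-1],None,fx=4,fy=4))
for z in(.006,.015):print((proj(K,E,(.602,-.0425,z))-[240,150])*4)"
```

```text
ft_force: [0.5, 0.1, -1.7]
position: [0.6033, -0.043, 0.0918]
t 30.53 pos [ 0.6033 -0.043   0.0918] gap 0.0513 ff 30.0 ft [ 0.2 -0.4 -2.3]
row [ 0.5 -1.4 13.3] [0.002 0.    0.001]
[375.40512859 240.43298313]
[375.75570395 228.29532781]
```

View pics/side12.png

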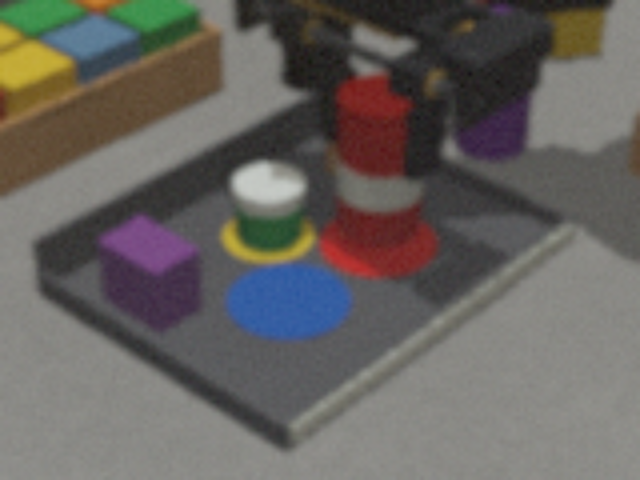

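The new jar (268,215) stands on the yellow mark, well centred. The red can (axis at 380) hangs upright over its mark (centre 379,243). Lowering and releasing.

```bash
python3 -m creep '[[0,-1,6,0,0,0,40],[0,-1,10,0,0,0,40],[0,-1,12,0,0,0,40],[0,-1,12,0,0,0,40],[0,-1,12,0,0,0,40]]' | grep -E 'ft_|pos'
python3 -m creep '[[0,0,1,0,0,0,40],[0,0,1,0,0,0,40],[0,0,1,0,0,0,40]]' | grep -E 'ft_|pos'
python3 -m creep '[[0,0,0,0,0,0,80],[0,0,0,0,0,0,80],[0,0,0,0,0,0,80],[0,0,0,0,0,0,80]]' | grep -E 'ft_|gap'
python3 -m creep '[[0,0,-15,0,0,0,80],[0,0,-45,0,0,0,80],[0,0,-80,0,0,0,80],[0,0,-105,0,0,0,80],[0,0,-110,0,0,0,80],[0,0,-110,0,0,0,80]]' >/dev/null
python3 -c "
from h import *
go(.4855,.3105,.18)"
```

```text
position: [0.6015, -0.0442, 0.0791]
ft_force: [-1.4, -0.7, 3.0]
position: [0.6015, -0.0443, 0.0791]
ft_force: [-4.7, -1.0, 11.2]
ft_force: [-0.0, 0.5, 0.0]
finger_gap: 0.0705
t 32.08 pos [ 0.6029 -0.0436  0.1895] gap 0.0704 ff 0.0 ft [ 0.2 -0.4 -0.3]
row [ 354.1 -117.6    8.8] [ 0.004  0.001 -0.   ]
```

```bash
python3 -m creep '[[36,-12,0,0,0,0,73],[74,-24,0,0,0,0,73],[112,-37,0,0,0,0,73],[150,-50,0,0,0,0,73],[188,-62,0,0,0,0,73],[226,-75,0,0,0,0,73],[264,-88,0,0,0,0,73],[300,-100,0,0,0,0,73]]' >/dev/null
python3 -m creep '[[30,-10,0,0,0,0,73],[50,-17,0,0,0,0,73],[54,-17,0,0,0,0,73],[54,-17,0,0,0,0,73],[54,-17,0,0,0,0,73]]' >/dev/null
python3 -c "
from h import *
go(.4855,.3105,.0775)"
```

```text
t 33.17 pos [0.485  0.3081 0.186 ] gap 0.0645 ff 0.0 ft [-0.7 -1.6  0.2]
row [  2.9   0.6 108.4] [-0.001  0.004 -0.001]
```

```bash
python3 -m creep '[[2,1,0,0,0,0,73],[2,1,15,0,0,0,73],[2,1,40,0,0,0,73],[2,1,68,0,0,0,73],[2,1,90,0,0,0,73],[2,1,102,0,0,0,73],[2,1,108,0,0,0,73],[2,1,108,0,0,0,73]]' |grep ft_
python3 -m creep '[[0,0,0,0,0,0,73]]' |grep ft_
python3 -c "
from h import *
go(.4855,.3105,.0775)"
python3 -m creep '[[0,0,0,0,0,0,40],[0,0,0,0,0,0,40],[0,0,0,0,0,0,40],[0,0,0,0,0,0,40],[0,0,0,0,0,0,40]]' 30 | grep -E 'gap|ger_f|pos'
python3 -m creep '[[0,0,-10,0,0,0,40],[0,0,-30,0,0,0,40],[0,0,-55,0,0,0,40],[0,0,-85,0,0,0,40],[0,0,-105,0,0,0,40],[0,0,-115,0,0,0,40],[0,0,-115,0,0,0,40]]' | grep -E 'ft|pos|gap'
python3 -c "
from h import *
go(.601,.0375,.0775)"
```

```text
ft_force: [1.4, 0.8, 0.2]
ft_force: [0.1, 0.2, 0.4]
t 33.92 pos [0.4863 0.312  0.08  ] gap 0.0644 ff 0.0 ft [0.1 0.2 0.4]
row [-1.5 -0.8  2.5] [ 0.001  0.    -0.001]
position: [0.486, 0.3126, 0.0805]
finger_gap: 0.0514
finger_force: 30.0
position: [0.4865, 0.3128, 0.1966]
ft_force: [-0.4, -0.3, -2.2]
finger_gap: 0.0507
t 34.92 pos [0.4865 0.3128 0.1966] gap 0.0507 ff 30.0 ft [-0.4 -0.3 -2.2]
row [-275.4  114.2  119.1] [ 0.003 -0.001 -0.   ]
```

```bash
python3 -m creep '[[-15,6,0,0,0,0,40],[-45,19,0,0,0,0,40],[-80,34,0,0,0,0,40],[-115,48,0,0,0,0,40],[-150,63,0,0,0,0,40],[-185,78,0,0,0,0,40],[-218,92,0,0,0,0,40],[-245,103,0,0,0,0,40]]' >/dev/null
python3 -m creep '[[-16,6,0,0,0,0,40],[-25,10,0,0,0,0,40],[-26,10,0,0,0,0,40],[-26,10,0,0,0,0,40],[-26,10,0,0,0,0,40]]' >/dev/null
python3 -c "
from h import *
go(.601,.0395,.0815)"
```

```text
t 36.0 pos [0.5978 0.0435 0.1944] gap 0.0512 ff 30.0 ft [ 0.  1. -3.]
row [ -4.1   3.4 112.8] [-0.001 -0.001  0.003]
```

```bash
python3 -m creep '[[-3,3,10,0,0,0,40],[-3,3,30,0,0,0,40],[-3,3,55,0,0,0,40],[-3,3,80,0,0,0,40],[-3,3,95,0,0,0,40],[-3,3,102,0,0,0,40],[-3,3,102,0,0,0,40],[-3,3,102,0,0,0,40]]' |grep ft_
python3 -m creep '[[0,0,0,0,0,0,40]]' |grep pos
python3 -c "
from h import *
go(.601,.0395,.0815)
f,K,E=grab('side'); cv2.imwrite('pics/side13.png',cv2.resize(f[150:270,240:400,::-1],None,fx=4,fy=4))
for z in(.006,.015):print((proj(K,E,(.601,.0375,z))-[240,150])*4)"
```

```text
ft_force: [0.4, 0.6, -2.1]
position: [0.6025, 0.0389, 0.0937]
t 36.75 pos [0.6025 0.0389 0.0937] gap 0.0512 ff 30.0 ft [ 0.8  0.3 -2.6]
row [ 0.6 -1.5 12.2] [0.002 0.    0.001]
[285.02280064 298.34128564]
[284.87401871 285.84189904]
```

View pics/side13.png

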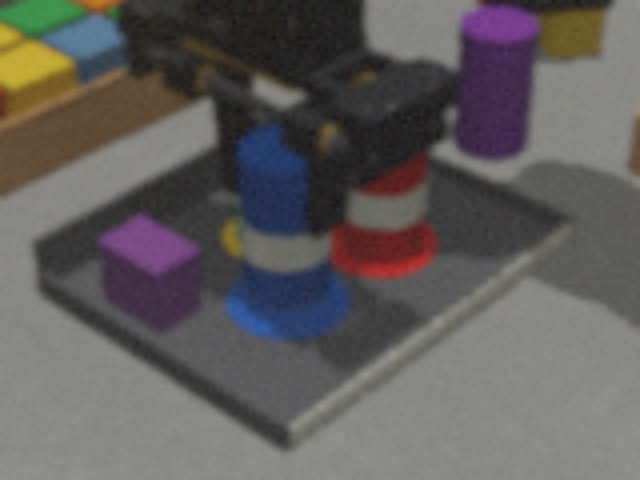

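Blue axis (288) is over its mark (289,301). Lowering and releasing. Then I'll retreat and measure everything from above.

```bash
python3 -m creep '[[0,-1,6,0,0,0,40],[0,-1,10,0,0,0,40],[0,-1,11,0,0,0,40],[0,-1,11,0,0,0,40],[0,-1,11,0,0,0,40]]' | grep -E 'ft_|pos'
python3 -m creep '[[0,0,1,0,0,0,40],[0,0,1,0,0,0,40],[0,0,1,0,0,0,40]]' | grep -E 'ft_|pos'
python3 -m creep '[[0,0,0,0,0,0,80],[0,0,0,0,0,0,80],[0,0,0,0,0,0,80],[0,0,0,0,0,0,80]]' | grep -E 'ft_|gap'
python3 -m creep '[[0,0,-15,0,0,0,80],[0,0,-45,0,0,0,80],[0,0,-80,0,0,0,80],[0,0,-115,0,0,0,80],[0,0,-120,0,0,0,80],[0,0,-120,0,0,0,80]]' >/dev/null
python3 -m creep '[[40,-10,0,0,0,0,80],[80,-20,0,0,0,0,80],[120,-30,0,0,0,0,80],[160,-40,0,0,0,0,80],[200,-50,0,0,0,0,80],[240,-60,0,0,0,0,80],[240,-60,0,0,0,0,80],[240,-60,0,0,0,0,80]]' >/dev/null
python3 - <<'E'
from h import *
f,K,E=grab('top');cv2.imwrite('pics/top14.png',f[:,:,::-1]);a=cv2.resize(f[150:250,250:390,::-1],None,fx=5,fy=5,interpolation=cv2.INTER_CUBIC);cv2.imwrite('pics/c14.png',a)
hsv=cv2.cvtColor(f,cv2.COLOR_RGB2HSV);h,s,v=cv2.split(hsv)
for k,p in dict(red=(.602,-.0425,.098),blue=(.601,.0375,.098),new=(.6567,-.002,.046)).items(): 
    print(k,proj(K,E,p).round(1),((proj(K,E,p)-[250,150]+.5)*5).round(0))
E
```

```text
position: [0.6006, 0.038, 0.0816]
ft_force: [0.5, -0.6, -1.5]
position: [0.6006, 0.0381, 0.0815]
ft_force: [-1.8, -0.9, 5.1]
ft_force: [0.8, 1.1, 0.5]
finger_gap: 0.0705
red [337.2 198.1] [438. 243.]
blue [299.5 199.5] [250. 250.]
new [316.9 177.9] [337. 142.]
```

View pics/c14.png

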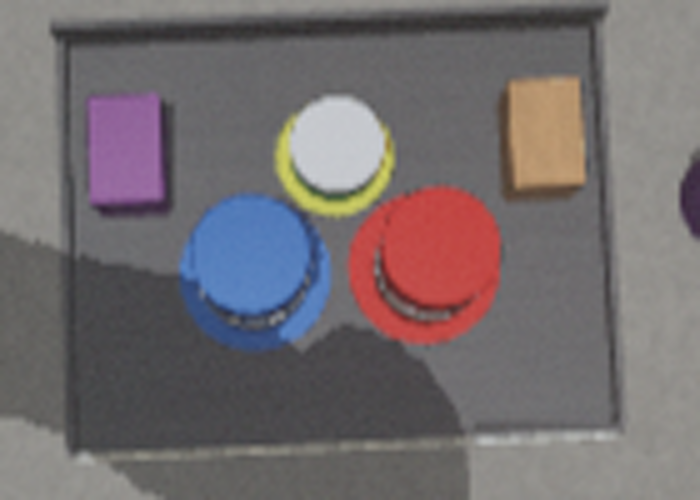

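From above, measured against the target tops, red (441,246 vs 438,243), blue (252,254 vs 250,250) and the new jar (338,144 vs 337,142) are all within about 2 mm, upright and released. The arm is clear, so I'm handing in.

```bash
python3 -c "
from cell import finish_job
print(finish_job())"
```

```text
the job is handed in; nothing more can be done
None
```

The job is handed in at about 39 s on the robot clock: the old jar is in the tote, the new jar is on the yellow mark and each can is back on its own mark. In the last pictures all were upright and released, with the new jar and cans within about 2 mm of centre.

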